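# Wedge up the stove's door end and hold it

### The arm

A 6-joint arm with a two-finger parallel gripper is mounted at the origin on the work surface. World frame = base frame: x ahead of the robot, y to its left, z up, the work surface at z = 0. Lengths are in m, angles in degrees, forces in N, time in s.
With the tool pointing down it reaches from about 0.4 to 0.825 m from the base axis. Payload 7 kg.
Tool frame: the origin (TCP) lies at the very end of the fingers, on their centre line; the grasp point (between the pads) lies behind it (r.grasp_offset is the z of the grasp point in the tool frame, in m); z points along the fingers, y is the direction in which the jaws open and shut (so a half turn about z gives the same grasp; the last joint's range is limited). The gripper opens to 88 mm and grips with 3 to 60 N. Pads are 19 mm wide; open, the fingers measure 130 mm over their backs; the gripper's body (78 mm by 193 mm) begins 47 mm behind the grasp point.
Start: joints at [92.424, 20.546, 0.682, 0, -70.136, -16.507], TCP at [0.164, 0.655, 0.227] pointing down, gripper open.
Joint ranges: [-176.03, 176.03], [-82.01, 121.73], [-58.28, 71.71], [-173.87, 95.51], [-174.79, -0.11], [-173.66, 173.66]. Speed limits (degrees/s): [136.94, 136.94, 172.46, 180, 180, 180].

### API

Orientations are given as [roll, pitch, yaw] about the fixed x, y, z axes, in that order (R = Rz(yaw) Ry(pitch) Rx(roll)).
In Python, from plant import r gives the robot as it stands. The module is installed in compiled form; this text tells all that it offers.
- The arm moves only by the tool servo_tool, never from a script. Its argument "targets" is a list of rows, each an object of numbers: "dx", "dy", "dz": the shift along the world's x, y, z in cm; "spin": the turn about the world's z in rad; "grip": the opening in per cent of the stroke, from 0 (shut) to 100 (fully open). A call has exactly 10 rows; each row is the pose to reach, as a shift and turn from the pose commanded when the call began; what a row does not reach only later rows make up. A row lasts 1/12 s, in which the tool goes at most 41.7 mm and 7.16 degrees, less where a joint would pass 70% of its speed; a pose out of reach is approached as far as the arm can. A call with a gripper value outside its range is refused whole. The fingers move at their own pace and stop on an object; "squeeze" is the grip in N (left out, the last holds). Time passes only in rows, so rows that repeat a pose let the fingers close, or fill a call up. It gives the time, the measured TCP pose, the force and the opening at its end, in the units of the state.
- r.get_state(): the state, without advancing time (a new reading comes with each control period).
- r.capture(name): name is "side" or "top" or "wrist"; returns the picture (480x640x3 uint8, blue, green, red); there is no depth.
- r.get_calibration(name): a dict with "K" (3x3 intrinsics, pixels), "extrinsics" (4x4, takes a point from camera to world coordinates). Camera axes: x right, y down, z forward; pixel columns grow to the right and rows downward; lengths in m; the calibration is good to about 2 mm. A picture is of the moment at which its call begins: read the wrist's pose just before it. get_calibration takes no time and is no camera call; for the wrist camera it gives the pose at the moment of the call.
- r.close_job(): hands the job in, once; it reports no verdict.
Trained networks look in the newest picture that a camera, given by its name, has taken for a name from the list of things; names that differ only in an ending like _2 or _b are one class to them, and where a whole thing is asked for, a point or a joint stands for the part that bears it (a point fixed in the world has none). Each returns a list of dicts, best first, with "p" (0 to 1); they miss things now and then, are a little off and sometimes report something else, mostly with a low value. They report only what shows in the picture. A call takes as long as a camera call. They do not tell look-alikes from the thing itself.
- r.cut_out(name, camera): "mask" (480x640 bool, what is visible of it) and "extent" ([left, top, right, bottom] in pixels, round what is visible of it).
The state is a dict: "time_s": time; "joints": joint angles; "qd": joint speeds; "joint_torque": joint torques, N m; "tcp_pos": TCP position; "eef_rot": TCP orientation; "contact_force": force on the tool from outside, world axes, zero at the start; "moment": the same for the moment, N m; "gripper_width": finger opening in m.
Only numpy, scipy, OpenCV 4.12 (cv2) and the standard library are available. Lean on these libraries where they do the work, as an engineer would, in place of code of your own. Each camera call takes 0.05 s, during which the arm holds its last target. There are 200 camera calls.

### The job

Level the small wood stove: slide the wooden wedge, thin end first and flat on the hearth, under the middle of the door-end rail, feel for where it takes up, then ease it on until both feet at that end just lift clear, about 5 mm and well under 10. Do not shove the stove along, touch it with anything but the wedge, or disturb the brick on it or the things standing about. Finish still holding the wedge there, so that the screw feet can be turned down.

Things in the scene. Friction and masses are not known exactly. Their poses are not given: they have to be found in the camera images.
- stove: black steel wood stove on a grey base frame 330 long (x) by 210 wide (y), 2.2 to 3.4 kg, on four screw feet on the hearth (hearth top z = 0). Origin on the hearth under the frame's centre, z up. -x: door end; +x: flue end (round collar on top). Firebox 200 wide from x = -115 to 165, top 194 above the hearth; door knob reaches x = -146, 124 up. Lifted at -x it turns about its flue-end feet
- rail_edge (a point): middle of the lower outer edge of the door-end rail, at the stove's x = -165, y = 0, 14 above the hearth while the feet stand; the wedge takes up here. Same axes as the stove. The rail is 30 square, 210 long, nothing else hangs under the frame but the feet. Its weight on a wedge is about 12 to 17 N; the push to lift it about 8 to 20 N
- foot_a (a point): centre of the underside of the door-end foot at the stove's x = -150, y = +85 (foot 38 across, 130 clear between the two door-end feet); height 0 when it stands on the hearth
- foot_b (a point): the same for the other door-end foot, at the stove's x = -150, y = -85
- back_feet (a point): point on the hearth midway between the two flue-end feet, at the stove's x = +150
- wedge: loose pale hardwood wedge, 120 g, 200 long (x) by 45 wide (y), lying flat on the hearth. Origin: centre of the underside. Toe at +x, 3 thick, rising evenly to 33 at the heel at -x (15 per 100). Its toe goes about 73 past the rail's outer edge before it takes up; each 10 more lifts the rail 1.5. Underside and slope are smooth (friction about 0.3) but do not slip back by themselves
- wedge_toe (a point): middle of the wedge's thin toe, on its underside
- wedge_heel (a point): middle of the wedge's heel face, 16.5 above its underside; the last 15 at the heel is painted red; the 60 next to the heel face is the part to grip (across the 45 width) or push
- brick: loose reddish reddish reddish reddish half brick, 105 x 100 x 60, 1.2 kg, lying on the stove's top plate; origin at the centre of its underside; leave it lying there
- tin: closed food tin standing on the hearth, 74 across, 58 high; origin under its centre; leave alone
- mug: blue enamel mug standing on the hearth, 80 across without the handle, 75 high; origin under its centre; leave alone
- spanner: steel open-ended spanner, 130 long, lying on the hearth; origin on its underside; leave alone
Mind the look-alikes: they are no part of the job. Of the things that look like the wedge, take the one that is farthest to the robot's right at the start.

How it is judged (in metres and radians):
On the way:
1. the wedge's toe is under the middle of the door-end rail, the wedge flat on the hearth and both door-end feet still standing (x of wedge_toe in the frame of rail_edge above 0.02 m and y of wedge_toe in the frame of rail_edge between -0.045 and 0.045 m and angle between wedge's own z axis and vertical below 0.06 rad and height (world z) of each of foot_a, foot_b below 0.0015 m), for 0.2 s.
At the end, for the whole second after the job is handed in: Both door-end feet 2 to 9.5 mm up, flue-end feet down; wedge flat on the hearth, toe within 45 mm of the rail's middle, carrying over 4 N, held by the fingers with over 2 N; robot clear of the stove, which is still and shifted under 15 mm; brick on top (height (world z) of foot_a between 0.002 and 0.0095 m and height (world z) of foot_b between 0.002 and 0.0095 m and height (world z) of back_feet below 0.003 m and contact force between wedge and stove above 4 N and contact force between the fingers and wedge above 2 N and contact force between each of the arm, the fingers and stove below 0.5 N and y of wedge_toe in the frame of rail_edge between -0.045 and 0.045 m and angle between wedge's own z axis and vertical below 0.06 rad and height (world z) of wedge below 0.004 m and linear speed of stove below 0.01 m/s and horizontal distance between brick and stove below 0.07 m and distance of back_feet from where it was at the start of the episode below 0.015 m); the arm keeps its last pose, push and grip.
It fails at once if the stove was shoved along the hearth by more than 15 mm (distance of back_feet from where it was at the start of the episode above 0.015 m).
It fails at once if the door end was heaved up by more than 13 mm (height (world z) of any of foot_a, foot_b above 0.013 m).
It fails at once if the wedge was rammed against the stove with more than 45 N (contact force between wedge and stove above 45 N).
It fails at once if the robot itself pressed on the stove with more than 3 N (contact force between any of the arm, the fingers and stove above 3 N).
It fails at once if the half brick, the tin, the mug or the spanner was disturbed (distance of any of brick, tin, mug, spanner from where it was at the start of the episode above 0.03 m or angle between any of tin, mug's own z axis and vertical above 0.3 rad).
It also fails if it takes over 48 s, if anything falls off the work surface, if the arm or the gripper's body presses on something with over 40 N, if the wrist force passes 120 N, or if a joint passes its speed limit or range.

## Working session

There is one attempt and no reset: what is moved stays moved. The work goes in short steps, Python scripts to look and compute and a tool call to move; the robot and the scene stay as the last step left them, time stands still between calls to the robot, and variables do not carry over. Pictures are saved under pics/ and viewed, about 8 in all and at most 12, crops included, and the job is handed in when it is done.

Besides the shell and the picture viewer there is one more tool, called by a JSON object that holds its "fn" and its "kwargs", one argument or row to a line. servo_tool: Moves the arm, as the interface text tells. Its arguments: {"type":"object","properties":{"targets":{"type":"array"},"squeeze":{"type":"number"}},"required":["targets"]}

```bash
mkdir -p pics
python3 - <<'E'
from plant import r
import cv2,numpy as np
s=r.get_state();print({k:np.round(v,3).tolist() for k,v in s.items()}, r.grasp_offset)
ims=[]
for c in ["top","side"]:
    im=r.capture(c);cv2.imwrite(f"pics/{c}0.png",im)
    k=r.get_calibration(c);print(c,np.round(k["K"],1).tolist(),np.round(k["extrinsics"],3).tolist())
    for n in ["wedge","stove","brick","tin","mug","spanner"]:
        print(n,[(round(d["p"],2),d["extent"]) for d in r.cut_out(n,c)])
E
```

```text
{'time_s': 0.0, 'joints': [92.423, 20.591, 0.634, -0.021, -70.134, -16.509], 'qd': [0.059, 0.06, -0.001, -0.075, -0.009, 0.07], 'joint_torque': [-0.002, -58.271, 29.306, 6.997, 0.007, -0.0], 'tcp_pos': [0.164, 0.654, 0.226], 'eef_rot': [179.907, -0.007, -14.093], 'contact_force': [0.418, -0.266, -0.355], 'moment': [-0.021, -0.032, -0.029], 'gripper_width': 0.088} -0.0188
top [[573.0, 0.0, 312.2], [0.0, 573.0, 231.1], [0.0, 0.0, 1.0]] [[-0.015, -0.991, 0.134, 0.386], [-1.0, 0.018, 0.017, 0.135], [-0.019, -0.134, -0.991, 1.37], [0.0, 0.0, 0.0, 1.0]]
wedge [(0.98, [201.4, 228.6, 284.3, 277.6]), (0.94, [147.7, 284.6, 196.8, 372.3]), (0.69, [182.1, 130.6, 252.8, 191.6]), (0.35, [348.1, 132.6, 381.8, 167.3])]
stove [(0.56, [347.8, 181.6, 522.4, 297.2])]
brick []
tin [(0.65, [349.8, 131.8, 380.8, 167.4])]
mug [(0.95, [290.5, 126.9, 325.3, 173.2])]
spanner [(0.91, [395.3, 141.3, 448.9, 158.6])]
side [[542.4, 0.0, 323.6], [0.0, 542.4, 235.6], [0.0, 0.0, 1.0]] [[0.356, 0.732, -0.58, 1.375], [0.934, -0.281, 0.219, -0.156], [-0.002, -0.62, -0.784, 1.243], [0.0, 0.0, 0.0, 1.0]]
wedge [(0.91, [343.4, 210.5, 403.5, 262.9]), (0.6, [388.7, 156.1, 415.4, 206.9]), (0.58, [444.8, 200.6, 474.2, 260.3])]
stove [(0.77, [150.4, 198.0, 307.3, 334.6])]
brick [(0.63, [199.5, 211.1, 250.4, 264.6])]
tin [(0.79, [294.4, 321.5, 321.4, 356.2])]
mug [(0.56, [342.7, 298.0, 381.4, 337.7])]
spanner [(0.89, [230.1, 347.6, 282.7, 371.8]), (0.67, [150.6, 200.1, 307.3, 334.5])]
```

```bash
ls pics
```

```text
side0.png
top0.png
```

View pics/top0.png

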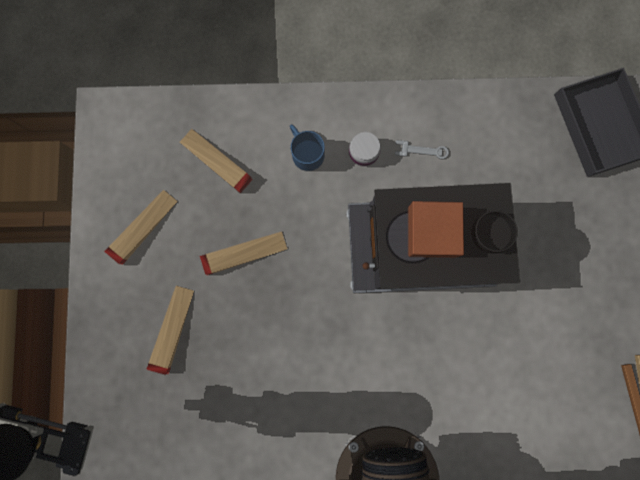

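View pics/side0.png

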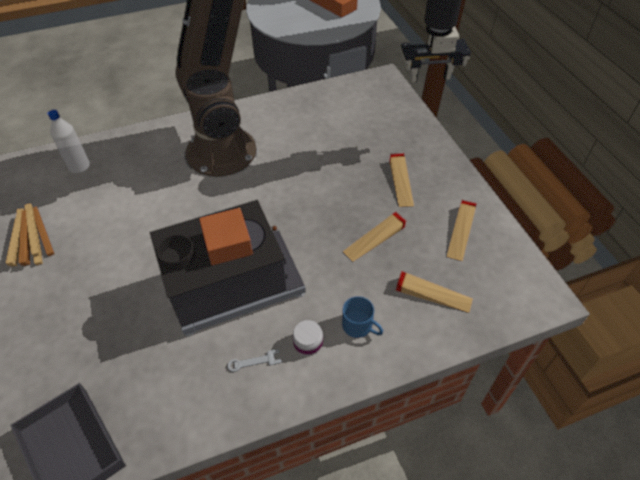

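The four wedge look-alikes in the top view are at (215,160), (142,227), (244,252) and (171,329). World y points left, so the rightmost, (244,252), is the one to take. The side view agrees: it is the one at (375,237), nearest the stove. The stove's door end faces +y, with the rail's left edge at column ~350.

```bash
cat > h.py <<'E'
import numpy as np,cv2
from plant import r
def toworld(uv,cal,z):
    K,E=cal["K"],np.array(cal["extrinsics"])
    d=E[:3,:3]@np.linalg.inv(K)@np.array([*uv,1.]);o=E[:3,3]
    return o+d*(z-o[2])/d[2]
def topix(p,cal):
    E=np.linalg.inv(np.array(cal["extrinsics"]));c=E[:3,:3]@np.array(p)+E[:3,3];u=cal["K"]@c
    return u[:2]/u[2]
E
python3 - <<'E'
from h import *
im=cv2.imread("pics/top0.png")
a=cv2.resize(im[222:282,195:295],None,fx=4,fy=4,interpolation=2)
b=cv2.resize(im[180:300,340:440],None,fx=4,fy=4,interpolation=2)
o=np.zeros((480,800,3),np.uint8);o[:240,:400]=a;o[:,400:]=b
cv2.imwrite("pics/crop.png",o)
E
```

```text
(no output)
```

View pics/crop.png

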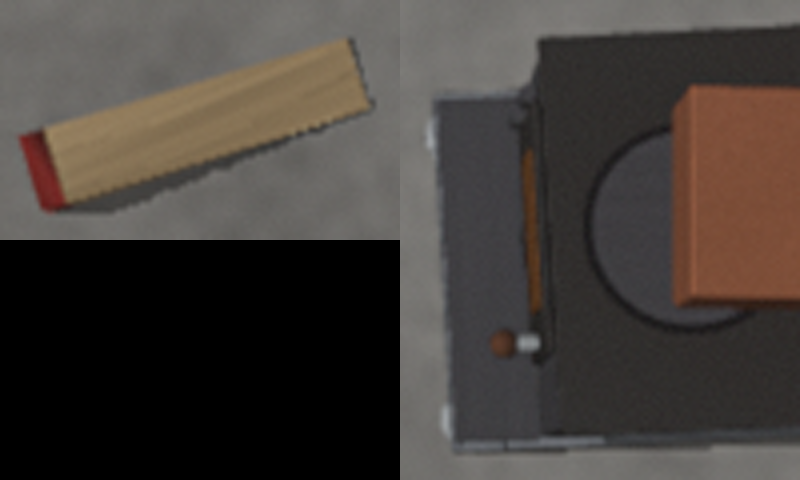

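The crop shows the red heel at full-image (200.5,255.8)–(206.3,274.8) and the toe at (282.5,231.5)–(288,248.8). The rail's top outer corners are at about (349,204) and (354,291).

Run:
```python
from h import *
c=r.get_calibration("top")
f=lambda u,v,z:toworld((u,v),c,z)
h=[f(200.5,255.75,.033),f(206.25,274.75,.033)];t=[f(282.5,231.5,.003),f(288,248.75,.003)]
H=sum(h)/2;T=sum(t)/2
print("heel",H,"toe",T,"len",np.linalg.norm((H-T)[:2]),"w",np.linalg.norm(h[0]-h[1]),np.linalg.norm(t[0]-t[1]),"dir",np.degrees(np.arctan2(*(T-H)[1::-1])))
a=f(348.9,203.75,.044);b=f(353.9,290.75,.044);print("rail",a,b,(a+b)/2,np.linalg.norm(a-b))
d=a-b;print("stove x dir",np.degrees(np.arctan2(-d[0],d[1]))) 
# firebox top corners
p=f(340+140/4,180+40/4,.194);q=f(340+150/4,180+435/4,.194);print(p,q,np.linalg.norm(p-q))
```

```text
heel [0.49025365 0.41355975 0.033     ] toe [0.54977717 0.2228916  0.003     ] len 0.1997433177090274 w 0.04694499752124737 0.04391201859699814 dir -72.66247572446797
rail [0.62815864 0.06994234 0.044     ] [0.42484634 0.06329594 0.044     ] [0.52650249 0.06661914 0.044     ] 0.203420906399865
stove x dir -88.12763405802225
[0.6288405  0.02219844 0.194     ] [0.42372174 0.02324017 0.194     ] 0.2051214061911927
```

{"fn": "servo_tool", "kwargs": {
  "targets": [
    {"dx": 2,"dy": -1.6,"spin": -0.06,"grip": 100},
    {"dx": 5,"dy": -4,"spin": -0.16,"grip": 100},
    {"dx": 8.2,"dy": -6.6,"spin": -0.27,"grip": 100},
    {"dx": 11.4,"dy": -9.2,"spin": -0.38,"grip": 100},
    {"dx": 14.6,"dy": -11.7,"spin": -0.49,"grip": 100},
    {"dx": 17.8,"dy": -14.3,"spin": -0.6,"grip": 100},
    {"dx": 21,"dy": -16.9,"spin": -0.71,"grip": 100},
    {"dx": 24.2,"dy": -19.4,"spin": -0.81,"grip": 100},
    {"dx": 27.4,"dy": -22,"spin": -0.9,"grip": 100},
    {"dx": 30,"dy": -24.1,"spin": -0.98,"grip": 100}
  ],
  "squeeze": 30
}}

```text
validation failed for argument at $.ta...
```

{"fn": "servo_tool", "kwargs": {
  "targets": [
    {"dx": 2,"dy": -1.6,"spin": -0.03,"grip": 100},
    {"dx": 3.4,"dy": -2.7,"spin": -0.043,"grip": 100},
    {"dx": 3.4,"dy": -2.7,"dz": -1,"spin": -0.043,"grip": 100},
    {"dx": 3.4,"dy": -2.7,"dz": -3,"spin": -0.043,"grip": 100},
    {"dx": 3.4,"dy": -2.7,"dz": -5,"spin": -0.043,"grip": 100},
    {"dx": 3.4,"dy": -2.7,"dz": -7,"spin": -0.043,"grip": 100},
    {"dx": 3.4,"dy": -2.7,"dz": -8,"spin": -0.043,"grip": 100},
    {"dx": 3.4,"dy": -2.7,"dz": -8,"spin": -0.043,"grip": 100},
    {"dx": 3.4,"dy": -2.7,"dz": -8,"spin": -0.043,"grip": 100},
    {"dx": 3.4,"dy": -2.7,"dz": -8,"spin": -0.043,"grip": 100}
  ]
}}

```text
validation failed for argument at $.ta...
```

Run:
```python
from h import *
s=r.get_state();print(s["time_s"],s["tcp_pos"],s["eef_rot"],s["contact_force"],s["joints"])
c=r.get_calibration("wrist");im=r.capture("wrist");cv2.imwrite("pics/w1.png",im)
for d in r.cut_out("wedge","wrist"):
    m=d["mask"].astype(np.uint8);R=cv2.minAreaRect(cv2.findNonZero(m));print(d["p"],d["extent"])
print("pred heel/toe",topix([.49025,.41356,.033],c),topix([.5498,.2229,.003],c),topix([.5265,.0666,.044],c))
```

```text
0.7 [0.16426057 0.65467643 0.22658463] [-1.79997610e+02  2.53278556e-03 -1.40859476e+01] [ 0.05847959 -0.29589645 -1.549194  ] [ 9.24227494e+01  2.05430505e+01  6.80889185e-01 -1.85976580e-03
 -7.01348270e+01 -1.65080652e+01]
0.76 [399.9, 1.2, 461.5, 107.6]
pred heel/toe [ 522.36347465 -261.13701613] [ 739.05181775 -394.77399139] [1062.27822364 -525.63193151]
```

View pics/w1.png

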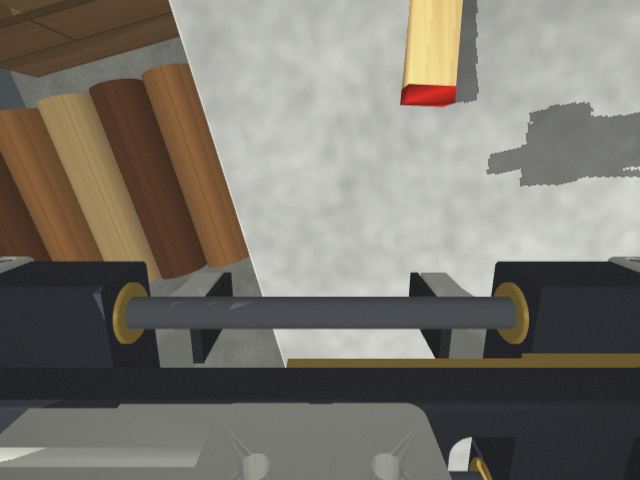

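The moves were refused, probably because each row needs every key. The picture is from the start pose and shows another look-alike at (430,60), not my wedge. I'll resend with full rows.

{"fn": "servo_tool", "kwargs": {
  "targets": [
    {"dx": 2,"dy": -1.6,"dz": 0,"spin": -0.06,"grip": 100},
    {"dx": 5,"dy": -4,"dz": 0,"spin": -0.16,"grip": 100},
    {"dx": 8.2,"dy": -6.6,"dz": 0,"spin": -0.27,"grip": 100},
    {"dx": 11.4,"dy": -9.2,"dz": 0,"spin": -0.38,"grip": 100},
    {"dx": 14.6,"dy": -11.7,"dz": 0,"spin": -0.49,"grip": 100},
    {"dx": 17.8,"dy": -14.3,"dz": 0,"spin": -0.6,"grip": 100},
    {"dx": 21,"dy": -16.9,"dz": 0,"spin": -0.71,"grip": 100},
    {"dx": 24.2,"dy": -19.4,"dz": 0,"spin": -0.81,"grip": 100},
    {"dx": 27.4,"dy": -22,"dz": 0,"spin": -0.9,"grip": 100},
    {"dx": 30,"dy": -24.1,"dz": 0,"spin": -0.98,"grip": 100}
  ],
  "squeeze": 30
}}

```text
time_s: 1.63
tcp_pos: [0.4661, 0.4117, 0.2269]
eef_rot: [-180.0, 0.0, -70.5]
contact_force: [0.7, 0.6, 0.2]
gripper_width: 0.0873
```

{"fn": "servo_tool", "kwargs": {
  "targets": [
    {"dx": 2,"dy": -1.6,"dz": 0,"spin": -0.03,"grip": 100},
    {"dx": 3.5,"dy": -2.8,"dz": 0,"spin": -0.043,"grip": 100},
    {"dx": 3.5,"dy": -2.8,"dz": -1,"spin": -0.043,"grip": 100},
    {"dx": 3.5,"dy": -2.8,"dz": -3,"spin": -0.043,"grip": 100},
    {"dx": 3.5,"dy": -2.8,"dz": -5,"spin": -0.043,"grip": 100},
    {"dx": 3.5,"dy": -2.8,"dz": -7,"spin": -0.043,"grip": 100},
    {"dx": 3.5,"dy": -2.8,"dz": -8,"spin": -0.043,"grip": 100},
    {"dx": 3.5,"dy": -2.8,"dz": -8,"spin": -0.043,"grip": 100},
    {"dx": 3.5,"dy": -2.8,"dz": -8,"spin": -0.043,"grip": 100},
    {"dx": 3.5,"dy": -2.8,"dz": -8,"spin": -0.043,"grip": 100}
  ]
}}

```text
time_s: 2.47
tcp_pos: [0.4997, 0.3865, 0.1478]
eef_rot: [-179.9, 0.0, -72.7]
contact_force: [0.3, -0.4, 0.3]
gripper_width: 0.0878
```

Run:
```python
from h import *
s=r.get_state();print(s["time_s"],s["tcp_pos"],s["eef_rot"],s["contact_force"],s["joints"])
c=r.get_calibration("wrist");im=r.capture("wrist");cv2.imwrite("pics/w2.png",im)
for d in r.cut_out("wedge","wrist"): print(d["p"],d["extent"])
print("pred heel/toe/rail",topix([.49025,.41356,.033],c),topix([.5498,.2229,.003],c),topix([.5265,.0666,.044],c))
```

```text
2.4667 [0.49968962 0.38646221 0.1478212 ] [-1.79908291e+02  3.60406169e-02 -7.26576209e+01] [ 0.25958317 -0.36874079  0.3071578 ] [ 5.54117405e+01  1.98122699e+01 -1.12239748e+01  3.29155660e-02
 -5.88693373e+01 -3.80863841e+01]
0.93 [287.5, 17.0, 342.9, 271.0]
0.72 [340.4, 329.3, 432.2, 360.4]
0.64 [0.0, 51.8, 149.1, 213.3]
pred heel/toe/rail [323.02596025 267.40974329] [323.34254392  12.42399293] [ 447.47589108 -304.52148186]
```

View pics/w2.png

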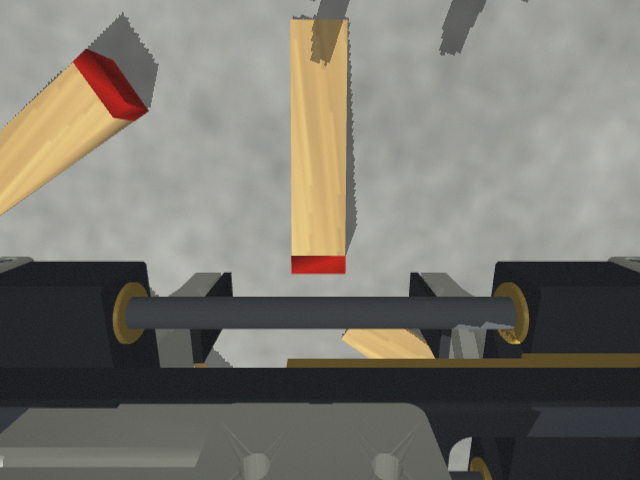

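The wrist view shows the chosen wedge dead ahead, with the heel's red end at columns 291–346, rows 256–273, and the toe at (320,18).

Run:
```python
from h import *
c=r.get_calibration("wrist");s=r.get_state()
p=s["tcp_pos"]
print("cam",np.round(np.array(c["extrinsics"]),3).tolist(),c["K"][0,0])
print("tcp px",topix(p,c))
for z,rows in ((.033,(256,273)),(.0308,(256,)),(0,(273,))):
  for v in rows: print(z,v,toworld((318.5,v),c,z))
T=toworld((320,18),c,.003);print("toe",T)
H=toworld((318.5,273),c,.033);print(np.linalg.norm((T-H)[:2]),np.degrees(np.arctan2(*(T-H)[1::-1])))
for u in (291,346): print(toworld((u,265),c,.033))
```

```text
cam [[-0.955, -0.289, -0.074, 0.521], [-0.298, 0.924, 0.241, 0.323], [-0.001, 0.252, -0.968, 0.306], [0.0, 0.0, 0.0, 1.0]] 341.7391263206361
tcp px [322.79294599 289.44329953]
0.033 256 [0.49691935 0.40520639 0.033     ]
0.033 273 [0.49244327 0.41960871 0.033     ]
0.0308 256 [0.49672837 0.40587116 0.0308    ]
0 273 [0.4890375 0.4313215 0.       ]
toe [0.55116856 0.22737631 0.003     ]
0.20100237290626205 -73.01255333139608
[0.51666891 0.41969924 0.033     ]
[0.47246524 0.40586978 0.033     ]
```

{"fn": "servo_tool", "kwargs": {
  "targets": [
    {"dx": 0.2,"dy": 0.3,"dz": -2,"spin": 0,"grip": 100},
    {"dx": 0.2,"dy": 0.3,"dz": -5,"spin": 0,"grip": 100},
    {"dx": 0.2,"dy": 0.3,"dz": -8,"spin": 0,"grip": 100},
    {"dx": 0.2,"dy": 0.3,"dz": -10.5,"spin": 0,"grip": 100},
    {"dx": 0.2,"dy": 0.3,"dz": -12.2,"spin": 0,"grip": 100},
    {"dx": 0.2,"dy": 0.3,"dz": -13.2,"spin": 0,"grip": 100},
    {"dx": 0.2,"dy": 0.3,"dz": -13.8,"spin": 0,"grip": 100},
    {"dx": 0.2,"dy": 0.3,"dz": -14.1,"spin": 0,"grip": 100},
    {"dx": 0.2,"dy": 0.3,"dz": -14.2,"spin": 0,"grip": 100},
    {"dx": 0.2,"dy": 0.3,"dz": -14.2,"spin": 0,"grip": 100}
  ]
}}

```text
time_s: 3.4
tcp_pos: [0.5018, 0.3893, 0.0056]
eef_rot: [-179.9, 0.1, -72.7]
contact_force: [-0.9, -0.2, -0.3]
gripper_width: 0.0877
```

{"fn": "servo_tool", "kwargs": {
  "targets": [
    {"dx": 0,"dy": 0,"dz": 0,"spin": 0,"grip": 80},
    {"dx": 0,"dy": 0,"dz": 0,"spin": 0,"grip": 65},
    {"dx": 0,"dy": 0,"dz": 0,"spin": 0,"grip": 55},
    {"dx": 0,"dy": 0,"dz": 0,"spin": 0,"grip": 40},
    {"dx": 0,"dy": 0,"dz": 0,"spin": 0,"grip": 40},
    {"dx": 0,"dy": 0,"dz": 0,"spin": 0,"grip": 40},
    {"dx": 0,"dy": 0,"dz": 0,"spin": 0,"grip": 40},
    {"dx": 0,"dy": 0,"dz": 0,"spin": 0,"grip": 40},
    {"dx": 0,"dy": 0,"dz": 0,"spin": 0,"grip": 40},
    {"dx": 0,"dy": 0,"dz": 0,"spin": 0,"grip": 40}
  ],
  "squeeze": 30
}}

```text
time_s: 4.23
tcp_pos: [0.5012, 0.3887, 0.0046]
eef_rot: [180.0, -0.0, -72.7]
contact_force: [-0.3, -0.4, 1.4]
gripper_width: 0.0445
```

Run:
```python
from h import *
s=r.get_state();print(s["time_s"],s["tcp_pos"],s["eef_rot"],s["contact_force"],s["gripper_width"])
c=r.get_calibration("wrist");im=r.capture("wrist");cv2.imwrite("pics/w3.png",im)
for d in r.cut_out("wedge","wrist"): print(d["p"],d["extent"])
```

```text
4.2333 [0.50122893 0.38866461 0.00456982] [ 1.79996326e+02 -2.42375209e-03 -7.26961283e+01] [-0.27132929 -0.37457951  1.41410976] 0.04452463093393282
```

View pics/w3.png

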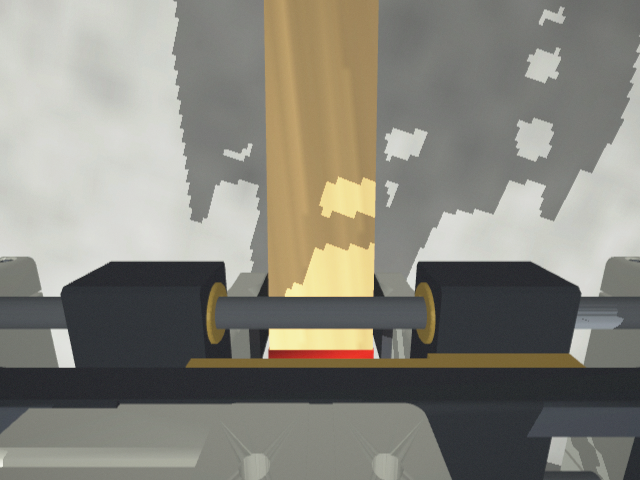

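The wedge is gripped square (opening 44.5 mm), with the red band starting at row ~351. Next I swing it into line and drag it until the toe is just short of the rail.

{"fn": "servo_tool", "kwargs": {
  "targets": [
    {"dx": 0.1,"dy": -0.5,"dz": 0,"spin": -0.02,"grip": 40},
    {"dx": 0.3,"dy": -1.7,"dz": 0,"spin": -0.05,"grip": 40},
    {"dx": 0.5,"dy": -3,"dz": 0,"spin": -0.09,"grip": 40},
    {"dx": 0.8,"dy": -4.4,"dz": 0,"spin": -0.13,"grip": 40},
    {"dx": 1.0,"dy": -5.8,"dz": 0,"spin": -0.17,"grip": 40},
    {"dx": 1.3,"dy": -7.2,"dz": 0,"spin": -0.21,"grip": 40},
    {"dx": 1.5,"dy": -8.6,"dz": 0,"spin": -0.24,"grip": 40},
    {"dx": 1.7,"dy": -9.9,"dz": 0,"spin": -0.265,"grip": 40},
    {"dx": 1.9,"dy": -10.6,"dz": 0,"spin": -0.276,"grip": 40},
    {"dx": 1.9,"dy": -10.9,"dz": 0,"spin": -0.276,"grip": 40}
  ]
}}

```text
time_s: 5.17
tcp_pos: [0.5206, 0.278, 0.0046]
eef_rot: [180.0, -0.0, -88.6]
contact_force: [0.1, 0.5, -0.4]
gripper_width: 0.0448
```

Run:
```python
from h import *
s=r.get_state();p=s["tcp_pos"];print(s["time_s"],p,s["eef_rot"],s["contact_force"],s["gripper_width"])
c=r.get_calibration("wrist");im=r.capture("wrist");ct=r.get_calibration("top");t=r.capture("top")
cv2.imwrite("pics/w4.png",im);cv2.imwrite("pics/t4.png",t)
print("red start",toworld((320,351),c,.0308)-p)
o=np.zeros((600,800,3),np.uint8)
o[:480,:400]=cv2.resize(im[:300,120:520],None,fx=1,fy=1.6)if 0 else 0
o[:300,:400]=im[:300,120:520]
o[:600,400:]=cv2.resize(t[170:320,270:370],None,fx=4,fy=4,interpolation=2)
cv2.imwrite("pics/c4.png",o)
```

```text
5.1667 [0.52057255 0.2780375  0.00456506] [ 1.79987177e+02 -1.19846269e-02 -8.86386680e+01] [ 0.10696323  0.49173276 -0.3802186 ] 0.04482736826794208
red start [0.00076    0.01802412 0.02623494]
```

View pics/c4.png

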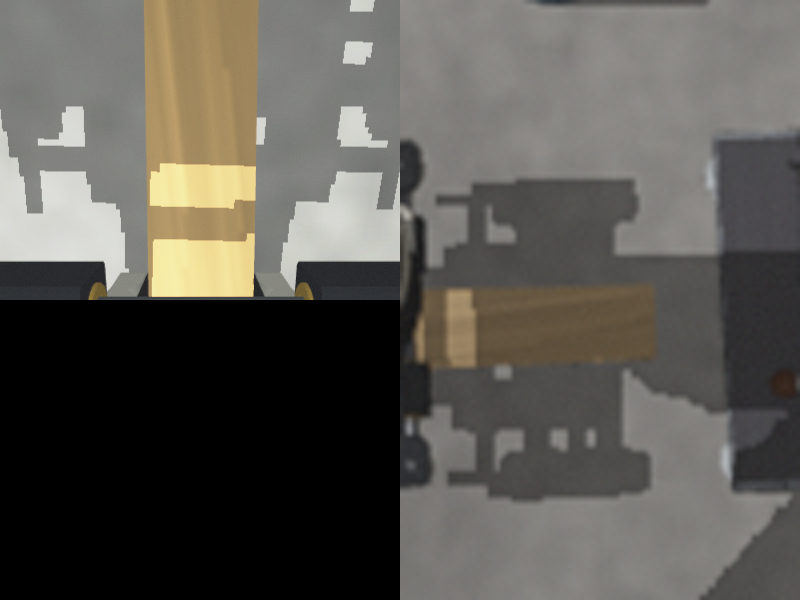

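The top-view crop shows the toe at full-image (333.8,241.8–259.5) and the rail's top outer corners at (348.8,204.5) and (353.3,292.5).

Run:
```python
from h import *
c=r.get_calibration("top");f=lambda u,v,z:toworld((u,v),c,z)
t=[f(333.75,241.75,.003),f(333.75,259.5,.003)];print("toe",t,sum(t)/2)
a=f(348.75,204.5,.044);b=f(353.25,292.5,.044);print("rail",a,b,(a+b)/2,np.linalg.norm(a-b))
d=a-b;ang=np.arctan2(d[1],d[0]);print("xdir",np.degrees(ang)-90)
ex=np.array([np.sin(ang),-np.cos(ang)]);q=(sum(t)/2-(a+b)/2)[:2];print("toe in rail frame",q@ex,q@np.array([np.cos(ang),np.sin(ang)]))
p=r.get_state()["tcp_pos"];print("tcp->toe",(sum(t)/2-p))
# flue end check: collar/firebox side lines via stove mask
im=cv2.imread("pics/top0.png")
for px in [(340+140/4,180+40/4),(512,183.5),(519,282.5),(378.5,289.5)]: print(f(*px,.194))
```

```text
toe [array([0.54376928, 0.10644457, 0.003     ]), array([0.50109193, 0.10731008, 0.003     ])] [0.52243061 0.10687732 0.003     ]
rail [0.62637835 0.07033644 0.044     ] [0.4208687  0.06488785 0.044     ] [0.52362353 0.06761215 0.044     ] 0.20558186378701135
xdir -88.48129732560137
toe in rail frame -0.03928299761116688 -0.00015184430924076856
tcp->toe [ 0.00203068 -0.17208276 -0.00158034]
[0.6288405  0.02219844 0.194     ]
[ 0.63715469 -0.26258161  0.194     ]
[ 0.43180021 -0.26407342  0.194     ]
[0.42216827 0.02125273 0.194     ]
```

Aligned and centred, with the toe ~39 mm short of the rail. I'll slide it under, still well before take-up.

{"fn": "servo_tool", "kwargs": {
  "targets": [
    {"dx": 0.01,"dy": -0.5,"dz": 0,"spin": 0,"grip": 40},
    {"dx": 0.04,"dy": -1.5,"dz": 0,"spin": 0,"grip": 40},
    {"dx": 0.07,"dy": -2.7,"dz": 0,"spin": 0,"grip": 40},
    {"dx": 0.1,"dy": -3.9,"dz": 0,"spin": 0,"grip": 40},
    {"dx": 0.13,"dy": -5.1,"dz": 0,"spin": 0,"grip": 40},
    {"dx": 0.16,"dy": -6.3,"dz": 0,"spin": 0,"grip": 40},
    {"dx": 0.19,"dy": -7.3,"dz": 0,"spin": 0,"grip": 40},
    {"dx": 0.21,"dy": -8.1,"dz": 0,"spin": 0,"grip": 40},
    {"dx": 0.22,"dy": -8.5,"dz": 0,"spin": 0,"grip": 40},
    {"dx": 0.22,"dy": -8.5,"dz": 0,"spin": 0,"grip": 40}
  ]
}}

```text
time_s: 6.1
tcp_pos: [0.5223, 0.1935, 0.0045]
eef_rot: [180.0, -0.0, -88.6]
contact_force: [-0.2, -0.8, -0.5]
gripper_width: 0.045
```

{"fn": "servo_tool", "kwargs": {
  "targets": [
    {"dx": 0,"dy": 0,"dz": 0,"spin": 0,"grip": 40},
    {"dx": 0,"dy": 0,"dz": 0,"spin": 0,"grip": 40},
    {"dx": 0,"dy": 0,"dz": 0,"spin": 0,"grip": 40},
    {"dx": 0,"dy": -0.1,"dz": 0,"spin": 0,"grip": 40},
    {"dx": 0,"dy": -0.2,"dz": 0,"spin": 0,"grip": 40},
    {"dx": 0.01,"dy": -0.4,"dz": 0,"spin": 0,"grip": 40},
    {"dx": 0.02,"dy": -0.6,"dz": 0,"spin": 0,"grip": 40},
    {"dx": 0.02,"dy": -0.8,"dz": 0,"spin": 0,"grip": 40},
    {"dx": 0.03,"dy": -1.0,"dz": 0,"spin": 0,"grip": 40},
    {"dx": 0.03,"dy": -1.0,"dz": 0,"spin": 0,"grip": 40}
  ]
}}

```text
time_s: 6.93
tcp_pos: [0.5227, 0.1842, 0.0045]
eef_rot: [180.0, -0.0, -88.5]
contact_force: [-0.6, -0.8, 0.3]
gripper_width: 0.0448
```

{"fn": "servo_tool", "kwargs": {
  "targets": [
    {"dx": 0,"dy": -0.1,"dz": 0,"spin": 0,"grip": 40},
    {"dx": 0,"dy": -0.2,"dz": 0,"spin": 0,"grip": 40},
    {"dx": 0,"dy": -0.3,"dz": 0,"spin": 0,"grip": 40},
    {"dx": 0.01,"dy": -0.4,"dz": 0,"spin": 0,"grip": 40},
    {"dx": 0.01,"dy": -0.5,"dz": 0,"spin": 0,"grip": 40},
    {"dx": 0.01,"dy": -0.6,"dz": 0,"spin": 0,"grip": 40},
    {"dx": 0.02,"dy": -0.7,"dz": 0,"spin": 0,"grip": 40},
    {"dx": 0.02,"dy": -0.8,"dz": 0,"spin": 0,"grip": 40},
    {"dx": 0.02,"dy": -0.9,"dz": 0,"spin": 0,"grip": 40},
    {"dx": 0.03,"dy": -1.0,"dz": 0,"spin": 0,"grip": 40}
  ],
  "squeeze": 45
}}

```text
time_s: 7.77
tcp_pos: [0.5231, 0.1746, 0.0046]
eef_rot: [-180.0, 0.0, -88.5]
contact_force: [-0.0, 0.5, -0.2]
gripper_width: 0.0446
```

{"fn": "servo_tool", "kwargs": {
  "targets": [
    {"dx": 0,"dy": -0.05,"dz": 0,"spin": 0,"grip": 40},
    {"dx": 0,"dy": -0.1,"dz": 0,"spin": 0,"grip": 40},
    {"dx": 0,"dy": -0.15,"dz": 0,"spin": 0,"grip": 40},
    {"dx": 0,"dy": -0.2,"dz": 0,"spin": 0,"grip": 40},
    {"dx": 0,"dy": -0.25,"dz": 0,"spin": 0,"grip": 40},
    {"dx": 0.01,"dy": -0.3,"dz": 0,"spin": 0,"grip": 40},
    {"dx": 0.01,"dy": -0.35,"dz": 0,"spin": 0,"grip": 40},
    {"dx": 0.01,"dy": -0.4,"dz": 0,"spin": 0,"grip": 40},
    {"dx": 0.01,"dy": -0.4,"dz": 0,"spin": 0,"grip": 40},
    {"dx": 0.01,"dy": -0.4,"dz": 0,"spin": 0,"grip": 40}
  ]
}}

```text
time_s: 8.6
tcp_pos: [0.5231, 0.1706, 0.0045]
eef_rot: [180.0, -0.0, -88.5]
contact_force: [0.7, -1.2, -0.6]
gripper_width: 0.0449
```

{"fn": "servo_tool", "kwargs": {
  "targets": [
    {"dx": 0,"dy": -0.05,"dz": 0,"spin": 0,"grip": 40},
    {"dx": 0,"dy": -0.1,"dz": 0,"spin": 0,"grip": 40},
    {"dx": 0,"dy": -0.15,"dz": 0,"spin": 0,"grip": 40},
    {"dx": 0,"dy": -0.2,"dz": 0,"spin": 0,"grip": 40},
    {"dx": 0,"dy": -0.25,"dz": 0,"spin": 0,"grip": 40},
    {"dx": 0.01,"dy": -0.3,"dz": 0,"spin": 0,"grip": 40},
    {"dx": 0.01,"dy": -0.35,"dz": 0,"spin": 0,"grip": 40},
    {"dx": 0.01,"dy": -0.4,"dz": 0,"spin": 0,"grip": 40},
    {"dx": 0.01,"dy": -0.4,"dz": 0,"spin": 0,"grip": 40},
    {"dx": 0.01,"dy": -0.4,"dz": 0,"spin": 0,"grip": 40}
  ]
}}

```text
time_s: 9.43
tcp_pos: [0.5232, 0.1665, 0.0046]
eef_rot: [180.0, -0.0, -88.5]
contact_force: [0.1, -0.2, 0.4]
gripper_width: 0.0448
```

{"fn": "servo_tool", "kwargs": {
  "targets": [
    {"dx": 0,"dy": -0.05,"dz": 0,"spin": 0,"grip": 40},
    {"dx": 0,"dy": -0.1,"dz": 0,"spin": 0,"grip": 40},
    {"dx": 0,"dy": -0.15,"dz": 0,"spin": 0,"grip": 40},
    {"dx": 0,"dy": -0.2,"dz": 0,"spin": 0,"grip": 40},
    {"dx": 0,"dy": -0.25,"dz": 0,"spin": 0,"grip": 40},
    {"dx": 0.01,"dy": -0.3,"dz": 0,"spin": 0,"grip": 40},
    {"dx": 0.01,"dy": -0.35,"dz": 0,"spin": 0,"grip": 40},
    {"dx": 0.01,"dy": -0.4,"dz": 0,"spin": 0,"grip": 40},
    {"dx": 0.01,"dy": -0.4,"dz": 0,"spin": 0,"grip": 40},
    {"dx": 0.01,"dy": -0.4,"dz": 0,"spin": 0,"grip": 40}
  ]
}}

```text
time_s: 10.27
tcp_pos: [0.5239, 0.1643, 0.0046]
eef_rot: [-179.9, 0.1, -88.5]
contact_force: [-1.5, 8.9, -3.5]
gripper_width: 0.0445
```

Took up at TCP y ≈ 0.165: push 8.9 N, −3.5 N in z. I'll ease on in small steps.

{"fn": "servo_tool", "kwargs": {
  "targets": [
    {"dx": 0,"dy": -0.05,"dz": 0,"spin": 0,"grip": 40},
    {"dx": 0,"dy": -0.1,"dz": 0,"spin": 0,"grip": 40},
    {"dx": 0,"dy": -0.15,"dz": 0,"spin": 0,"grip": 40},
    {"dx": 0,"dy": -0.2,"dz": 0,"spin": 0,"grip": 40},
    {"dx": 0,"dy": -0.25,"dz": 0,"spin": 0,"grip": 40},
    {"dx": 0.01,"dy": -0.3,"dz": 0,"spin": 0,"grip": 40},
    {"dx": 0.01,"dy": -0.35,"dz": 0,"spin": 0,"grip": 40},
    {"dx": 0.01,"dy": -0.4,"dz": 0,"spin": 0,"grip": 40},
    {"dx": 0.01,"dy": -0.4,"dz": 0,"spin": 0,"grip": 40},
    {"dx": 0.01,"dy": -0.4,"dz": 0,"spin": 0,"grip": 40}
  ]
}}

```text
time_s: 11.1
tcp_pos: [0.5247, 0.1611, 0.0048]
eef_rot: [-179.8, 0.2, -88.5]
contact_force: [-0.2, 11.5, -5.4]
gripper_width: 0.0448
```

{"fn": "servo_tool", "kwargs": {
  "targets": [
    {"dx": 0,"dy": -0.05,"dz": 0,"spin": 0,"grip": 40},
    {"dx": 0,"dy": -0.1,"dz": 0,"spin": 0,"grip": 40},
    {"dx": 0,"dy": -0.15,"dz": 0,"spin": 0,"grip": 40},
    {"dx": 0,"dy": -0.2,"dz": 0,"spin": 0,"grip": 40},
    {"dx": 0,"dy": -0.25,"dz": 0,"spin": 0,"grip": 40},
    {"dx": 0.01,"dy": -0.3,"dz": 0,"spin": 0,"grip": 40},
    {"dx": 0.01,"dy": -0.35,"dz": 0,"spin": 0,"grip": 40},
    {"dx": 0.01,"dy": -0.4,"dz": 0,"spin": 0,"grip": 40},
    {"dx": 0.01,"dy": -0.45,"dz": 0,"spin": 0,"grip": 40},
    {"dx": 0.01,"dy": -0.5,"dz": 0,"spin": 0,"grip": 40}
  ]
}}

```text
time_s: 11.93
tcp_pos: [0.525, 0.1563, 0.0048]
eef_rot: [-179.8, 0.2, -88.5]
contact_force: [0.4, 12.0, -5.1]
gripper_width: 0.0442
```

{"fn": "servo_tool", "kwargs": {
  "targets": [
    {"dx": 0,"dy": -0.1,"dz": 0,"spin": 0,"grip": 40},
    {"dx": 0,"dy": -0.2,"dz": 0,"spin": 0,"grip": 40},
    {"dx": 0,"dy": -0.3,"dz": 0,"spin": 0,"grip": 40},
    {"dx": 0,"dy": -0.4,"dz": 0,"spin": 0,"grip": 40},
    {"dx": 0.01,"dy": -0.5,"dz": 0,"spin": 0,"grip": 40},
    {"dx": 0.01,"dy": -0.6,"dz": 0,"spin": 0,"grip": 40},
    {"dx": 0.01,"dy": -0.7,"dz": 0,"spin": 0,"grip": 40},
    {"dx": 0.01,"dy": -0.8,"dz": 0,"spin": 0,"grip": 40},
    {"dx": 0.01,"dy": -0.8,"dz": 0,"spin": 0,"grip": 40},
    {"dx": 0.01,"dy": -0.8,"dz": 0,"spin": 0,"grip": 40}
  ]
}}

```text
time_s: 12.77
tcp_pos: [0.525, 0.148, 0.0047]
eef_rot: [-179.8, 0.2, -88.5]
contact_force: [0.1, 11.6, -7.2]
gripper_width: 0.0448
```

Run:
```python
from h import *
s=r.get_state();p=s["tcp_pos"];print(s["time_s"],p,s["eef_rot"],s["contact_force"],s["gripper_width"])
w=r.capture("wrist");t=r.capture("top");sd=r.capture("side");c=r.get_calibration("top")
for n,i in(("w5",w),("t5",t),("s5",sd)):cv2.imwrite(f"pics/{n}.png",i)
# image shift of stove regions (subpixel) vs start
def shift(a,b,box):
    x0,y0,x1,y1=box;g=lambda i:cv2.cvtColor(i[y0:y1,x0:x1],6).astype(np.float32)
    return cv2.phaseCorrelate(g(a),g(b),cv2.createHanningWindow((x1-x0,y1-y0),cv2.CV_32F))
t0=cv2.imread("pics/top0.png");s0=cv2.imread("pics/side0.png")
for n,b in(("flue",(465,190,535,300)),("brick",(400,190,475,265)),("spanner",(390,135,455,165))): print(n,shift(t0,t,b))
for n,b in(("side brick",(195,205,260,270)),("side flue end",(145,220,190,330))): print(n,shift(s0,sd,b))
o=np.zeros((600,800,3),np.uint8)
o[:400,:400]=w[:400,120:520]
o[:,400:]=cv2.resize(t[170:320,310:410],None,fx=4,fy=4,interpolation=2)
o[400:600,:400]=cv2.resize(sd[260:340,170:330],None,fx=2.5,fy=2.5,interpolation=2)
cv2.imwrite("pics/c5.png",o)
```

```text
12.7667 [0.5249848  0.14798522 0.00467122] [-1.79835372e+02  1.63789063e-01 -8.84664999e+01] [ 0.09760883 11.62940996 -7.21607493] 0.044768614175984295
flue ((0.929964747572221, -0.057792717850276176), 0.9187493205070496)
brick ((1.4926214832488327, 0.5429931606922196), 0.32571287807888455)
spanner ((-0.05176023147971165, -0.0383201290299926), 0.9695616947280036)
side brick ((-1.057018992309537, 0.17190717505849307), 0.5989749328589734)
side flue end ((-0.11323095815842521, 0.4363926076345521), 0.9819501036184806)
```

View pics/c5.png

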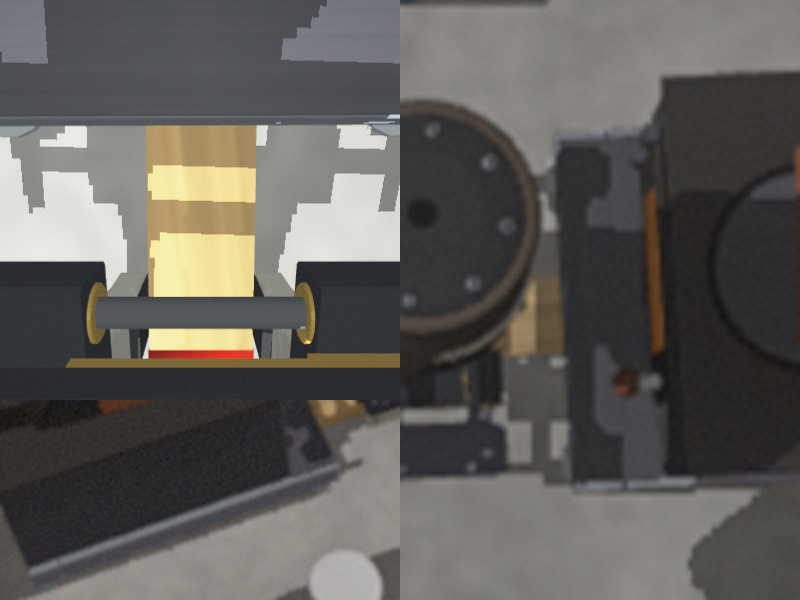

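The wrist view shows the rail's lower edge crossing the wedge at row ~125. The red band is still at row ~351, so the wedge has not slipped in the grip. The body clears the rail, and the stove's image shift is ~1 px, mostly from tilt.

Run:
```python
from h import *
c=r.get_calibration("wrist");p=r.get_state()["tcp_pos"]
red=toworld((320,351),c,.0308);ex=(lambda v:v)(np.array([.026,-1,0]))
for lift in (0,.0025,.005):
    z=.014+lift
    for v in (122,125):
        d=(toworld((320,v),c,z)-red)@ex+.015
        print(lift,v,"dist heel->rail",round(d,4),"thickness there",round(.033-.15*d,4),"=> lift",round(.033-.15*d-.014,4))
```

```text
0 122 dist heel->rail 0.111 thickness there 0.0164 => lift 0.0024
0 125 dist heel->rail 0.1098 thickness there 0.0165 => lift 0.0025
0.0025 122 dist heel->rail 0.1108 thickness there 0.0164 => lift 0.0024
0.0025 125 dist heel->rail 0.1096 thickness there 0.0166 => lift 0.0026
0.005 122 dist heel->rail 0.1106 thickness there 0.0164 => lift 0.0024
0.005 125 dist heel->rail 0.1095 thickness there 0.0166 => lift 0.0026
```

The lift is 2.5 mm by two independent measures (feel and view). I'll go 18 mm more to reach about 5 mm.

{"fn": "servo_tool", "kwargs": {
  "targets": [
    {"dx": 0,"dy": -0.1,"dz": 0,"spin": 0,"grip": 40},
    {"dx": 0,"dy": -0.2,"dz": 0,"spin": 0,"grip": 40},
    {"dx": 0,"dy": -0.3,"dz": 0,"spin": 0,"grip": 40},
    {"dx": 0,"dy": -0.4,"dz": 0,"spin": 0,"grip": 40},
    {"dx": 0.01,"dy": -0.5,"dz": 0,"spin": 0,"grip": 40},
    {"dx": 0.01,"dy": -0.6,"dz": 0,"spin": 0,"grip": 40},
    {"dx": 0.01,"dy": -0.7,"dz": 0,"spin": 0,"grip": 40},
    {"dx": 0.01,"dy": -0.8,"dz": 0,"spin": 0,"grip": 40},
    {"dx": 0.01,"dy": -0.9,"dz": 0,"spin": 0,"grip": 40},
    {"dx": 0.01,"dy": -0.9,"dz": 0,"spin": 0,"grip": 40}
  ]
}}

```text
time_s: 13.75
tcp_pos: [0.525, 0.1389, 0.0046]
eef_rot: [-179.8, 0.2, -88.5]
contact_force: [0.7, 11.5, -6.7]
gripper_width: 0.0446
```

{"fn": "servo_tool", "kwargs": {
  "targets": [
    {"dx": 0,"dy": -0.1,"dz": 0,"spin": 0,"grip": 40},
    {"dx": 0,"dy": -0.2,"dz": 0,"spin": 0,"grip": 40},
    {"dx": 0,"dy": -0.3,"dz": 0,"spin": 0,"grip": 40},
    {"dx": 0,"dy": -0.4,"dz": 0,"spin": 0,"grip": 40},
    {"dx": 0.01,"dy": -0.5,"dz": 0,"spin": 0,"grip": 40},
    {"dx": 0.01,"dy": -0.6,"dz": 0,"spin": 0,"grip": 40},
    {"dx": 0.01,"dy": -0.7,"dz": 0,"spin": 0,"grip": 40},
    {"dx": 0.01,"dy": -0.8,"dz": 0,"spin": 0,"grip": 40},
    {"dx": 0.01,"dy": -0.85,"dz": 0,"spin": 0,"grip": 40},
    {"dx": 0.01,"dy": -0.85,"dz": 0,"spin": 0,"grip": 40}
  ]
}}

```text
time_s: 14.58
tcp_pos: [0.5251, 0.1304, 0.0046]
eef_rot: [-179.8, 0.2, -88.5]
contact_force: [0.3, 11.7, -6.2]
gripper_width: 0.0448
```

{"fn": "servo_tool", "kwargs": {
  "targets": [
    {"dx": 0,"dy": 0,"dz": 0,"spin": 0,"grip": 40},
    {"dx": 0,"dy": 0,"dz": 0,"spin": 0,"grip": 40},
    {"dx": 0,"dy": 0,"dz": 0,"spin": 0,"grip": 40},
    {"dx": 0,"dy": 0,"dz": 0,"spin": 0,"grip": 40},
    {"dx": 0,"dy": 0,"dz": 0,"spin": 0,"grip": 40},
    {"dx": 0,"dy": 0,"dz": 0,"spin": 0,"grip": 40},
    {"dx": 0,"dy": 0,"dz": 0,"spin": 0,"grip": 40},
    {"dx": 0,"dy": 0,"dz": 0,"spin": 0,"grip": 40},
    {"dx": 0,"dy": 0,"dz": 0,"spin": 0,"grip": 40},
    {"dx": 0,"dy": 0,"dz": 0,"spin": 0,"grip": 40}
  ]
}}

```text
time_s: 15.42
tcp_pos: [0.5251, 0.1304, 0.0046]
eef_rot: [-179.8, 0.2, -88.5]
contact_force: [1.4, 11.3, -6.2]
gripper_width: 0.0446
```

Run:
```python
from h import *
s=r.get_state();p=s["tcp_pos"];print(s["time_s"],p,s["eef_rot"],s["contact_force"],s["gripper_width"])
w=r.capture("wrist");t=r.capture("top");sd=r.capture("side")
def shift(a,b,box):
    x0,y0,x1,y1=box;g=lambda i:cv2.cvtColor(i[y0:y1,x0:x1],6).astype(np.float32)
    return np.round(cv2.phaseCorrelate(g(a),g(b),cv2.createHanningWindow((x1-x0,y1-y0),cv2.CV_32F))[0],2)
t0=cv2.imread("pics/top0.png");s0=cv2.imread("pics/side0.png")
for n,b in(("flue",(465,190,535,300)),("brick",(400,190,475,265)),("spanner",(390,135,455,165)),("tin",(345,125,385,172))): print(n,shift(t0,t,b))
print("side flue",shift(s0,sd,(145,220,190,330)))
o=np.zeros((600,800,3),np.uint8)
o[:400,:400]=w[:400,120:520]
o[:,400:]=cv2.resize(t[170:320,310:410],None,fx=4,fy=4,interpolation=2)
o[400:600,:400]=cv2.resize(sd[260:340,170:330],None,fx=2.5,fy=2.5,interpolation=2)
cv2.imwrite("pics/c6.png",o)
```

```text
15.4167 [0.52508878 0.13040161 0.00461042] [-1.79847223e+02  1.53149591e-01 -8.84710252e+01] [ 1.3939439  11.26396445 -6.19089094] 0.04461885447285121
flue [ 1.65 -0.03]
brick [2.44 0.29]
spanner [-0.09 -0.04]
tin [-0.08  0.09]
side flue [-0.57  0.47]
```

View pics/c6.png

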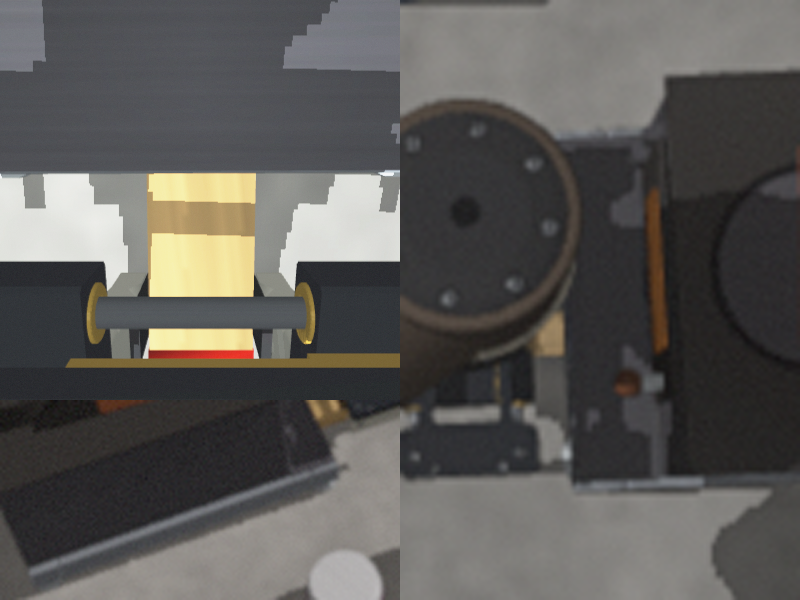

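The rail edge now crosses the wedge at row ~173, with the red band unchanged at ~351. There is a gap between the gripper and the rail.

Run:
```python
from h import *
c=r.get_calibration("wrist");red=toworld((320,351),c,.0308)
for v in (171,174):
    d=(toworld((320,v),c,.019)-red)@np.array([.026,-1,0])+.015
    L=.033-.15*d-.014;print(v,"rail lift",round(L,4),"foot",round(L*300/315,4))
if .003<L<.0075: print(r.close_job())
```

```text
171 rail lift 0.0053 foot 0.005
174 rail lift 0.0055 foot 0.0052
the job is handed in; nothing more can be done
None
```

The job is handed in at about 15.5 s on the robot's clock. The wedge is still held under the middle of the door-end rail, and the door-end feet are about 5 mm up. `close_job` reports no verdict, so these are my own checks.

I took the wedge farthest to the robot's right, gripped it 33 mm from its heel, and swung it into line with the stove. I then slid it flat under the rail until it took up at TCP y ≈ 0.165 (about 9 N), and eased it on another 35 mm.

- **Lift:** the advance since take-up gives 5.2 mm at the rail, and the wrist picture gives 5.3–5.5 mm. That is about 5.0–5.2 mm at the feet. I worked this out at the rail's middle; I did not measure each foot separately.
- **Push:** steady at about 11.5 N during the lift. I measured the tool force, not the wedge-to-stove contact directly.
- **Grip:** the jaw opening is 44.6 mm at a 45 N squeeze, and the wedge did not slip in the fingers.
- **Stove:** its top has shifted about 1.7 px (roughly 3–4 mm) in the top view, nearly all of it explained by the tilt. The hearth-level shift looks like a millimetre or less.
- **Other things:** the tin and spanner show no movement. The brick moves with the tilted top (2.4 px). I did not check the mug again; the arm did not pass near it.
- **Clearance:** the last picture shows a gap between the gripper and the rail.

The first two move calls were refused because rows lacked the "dz" key, and the arm did not move. The first wrist and top estimates of the wedge differed by about 5 mm, and I used a value between them.

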